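Bed a sprung stand on its foot and level it by the bubble

TASK

Level the instrument stand. First pull the stand's yellow transit-lock knob all the way out, then stand the blue spirit level lengthwise in the outline on the plate and let go of it. Then grip the red-winged knob of the levelling foot, press it down so that the plate sinks and the foot beds firmly on its brass disc, and turn it until the bubble sits centred between the two black lines; finish while still gripping and pressing the knob, with the bubble centred.

Things in the scene. Friction and masses are not known exactly. Their poses are not given: they have to be found in the camera images.
- stand: Grey fixed frame of a small instrument stand (128 mm by 250 mm with its plate, on the worktop). Origin: on the worktop under the stand's middle. Its x axis points away from the lock knob (to the back of the stand), its y axis along the stand from the foot end to the pivot end, z up.
- plate: The stand's aluminium top plate, 10 mm thick; x 100 mm wide, y from +12 to -225 mm, top at z = +5 mm. Origin on the pivot (50 mm above the worktop, 100 mm to +y of the stand's origin); y points to the pivot end. A spring lifts the foot end (-y) to a stop at 0.065 rad; 4 to 8 N down at the knob sinks it about 13 mm to level, until the foot meets its disc and it goes rigid. Level: z straight up.
- level_place (a point): Centre, on the plate's top surface, of the black 122 by 34 mm outline in which the level is to stand, lengthwise with the plate's y axis (either way round); 70 mm from the pivot, 125 mm from the foot knob's axis.
- level: Loose blue spirit level, 24 mm wide (x), 110 mm long (y), 24 mm high, black end caps, 0.18 kg, with a green vial (18 mm thick) along its top, up to 36 mm high. Origin: centre of its underside; z up.
- bubble (a joint): Position (m) of the pale bubble (about 19 mm long) along the level's own y axis, 0 = centred, +-0.026 at the vial's ends. It floats towards the higher end, about 0.6 m per rad of the level's tilt, and settles in about a second. It is centred when it lies between the two black lines round the vial (about 5 mm of play either side).
- transit_lock (a joint): Travel (m) of the transit lock: 0 = home, its tongue under the plate so that the plate cannot be pressed down; 0.030 = pulled fully out to -x of the stand, free. Slides with 2.5 N of friction and stays where it is left.
- lock_grip (a point): Centre of the yellow lock knob, a cylinder 24 mm in diameter and 22 mm long with its axis along the stand's x, 30 mm above the worktop at the stand's front (-x) side. The space either side of it along the stand's y is free.
- foot_knob (a joint): Angle (rad) of the levelling-foot knob, growing clockwise seen from above, -1.8 to 1.8; at 0 the wing lies along the plate's x axis. Clockwise screws the foot down, raising the foot end when pressed: 5 mm, 0.026 rad of tilt or 15 mm of bubble per rad. Needs 0.4 to 1.5 rad one way or the other. 0.04 N m of friction.
- knob_grip (a point): Centre of the knob's red wing, on its axis. The wing is 46 mm long, 12 mm thick and 26 mm high (13 mm below and above this point) and stands on a black round flange 58 mm in diameter, whose top is 13 mm below this point and on which fingertips can press. 15 to 20 N down in all beds the foot firmly.
- foot: The levelling foot below the plate: a steel stem with a rubber shoe 30 mm in diameter; turns into or out of the plate with foot_knob.
- disc_thin: Fixed brass packing disc, 40 mm in diameter, 5 mm thick, let 0 to 1.5 mm into the worktop. Origin: centre of its underside. Either this or the thick one lies under the foot; the other lies spare beyond the pivot end. With this one under the foot, the foot must be screwed down (clockwise).
- disc_thick: Fixed brass packing disc, 40 mm in diameter, 14.5 mm thick; otherwise as disc_thin. With this one under the foot, the foot must be screwed up (anticlockwise).
Not all that is in view belongs to the job. Of the things shaped like the disc_thick, the brass one is meant.

How it is judged (in metres and radians):
On the way, in this order (a step that is already met when the one before it is completed fails the run):
1. the transit lock is pulled out (value of joint transit_lock above 0.024 m), for 0.2 s.
2. the level stands released, lengthwise in the outline on the plate (horizontal distance between level and level_place below 0.025 m and z of level in the frame of plate between 0.002 and 0.009 m and angle between the y axis of level and the y axis of plate, either way round below 0.17 rad and contact force between the fingers and level below 0.3 N), for 0.3 s.
At the end, for the whole second after the job is handed in: Fingers still on the knob, pressing; foot bears on its disc with over 2 N; bubble within 5.5 mm of centre, plate within 0.012 rad of level; level free, within 25 mm of the outline's centre and 0.17 rad of lengthwise; lock out by over 22 mm (all of step 2 and value of joint bubble between -0.0055 and 0.0055 m and angle between plate's own z axis and vertical below 0.012 rad and (contact force between foot and disc_thin above 2 N or contact force between foot and disc_thick above 2 N) and contact force between the fingers and plate above 4 N and distance between the grasp point and knob_grip below 0.035 m and value of joint transit_lock above 0.022 m and contact force between the arm and level below 0.3 N); the arm keeps its last pose, push and grip.
It also fails if it takes over 72 s, if anything falls off the work surface, if the arm or the gripper's body presses on something with over 40 N, if the wrist force passes 120 N, or if a joint passes its speed limit or range.

ROBOT

A 6-joint arm with a two-finger parallel gripper is mounted at the origin on a cart in front of the work surface, level with it; the furniture and walls round the work are solid. World frame = base frame: x ahead of the robot, y to its left, z up, the work surface at z = 0. Lengths are in m, angles in degrees, forces in N, time in s.
With the tool pointing down it reaches from about 0.275 to 1 m from the base axis. Payload 8.4 kg.
Tool frame: the origin (TCP) lies between the finger pads; the fingertips stand 19 mm ahead of it and the grasp point (between the pads) is the TCP (env.nose_length is the distance from the TCP to the fingertips, in m); z points along the fingers, y is the line along which they close (so a half turn about z gives the same grasp; the last joint's range is limited). The gripper opens to 85 mm and grips with 20 to 120 N. Pads are 22 mm wide; open, the fingers measure 114 mm over their backs; the gripper's body (76 mm by 85 mm) begins 54 mm behind the grasp point. The pads swing forward as they close: fully open they stand 13 mm farther back than shut.
Start: joints at [-74.737, 20.225, 93.587, -0, 66.188, -0.138], TCP at [0.166, -0.603, 0.25] pointing down, gripper open.
Joint ranges: [-150.9, 150.9], [-52.94, 120.26], [3.33, 152.33], [-74.26, 254.26], [0, 154.13], [-172.89, 172.89]. Speed limits (degrees/s): [127.2, 127.2, 159.86, 180, 180, 180].

INTERFACE

Orientations are given as a 3x3 rotation matrix whose columns are the frame's x, y, z axes.
In Python, from station import env gives the robot as it stands.
- The arm moves only by the tool arm_command, never from a script. Its arguments are lists of equal length, an entry for each row: "twist": the turn, a rotation vector about the tool's x, y, z in degrees, a list of three; "translation": the shift along the tool's x, y, z in cm, a list of three; "claw": the gripper's target within -1 to 1 (fully open at 1, half-way at 0, shut at -1). A call has 1 to 12 rows; each row is the pose to reach, as a shift and turn from the pose commanded when the call began, along the tool's axes at that moment; what a row does not reach only later rows make up. A row lasts 1/10 s, in which the tool goes at most 50 mm and 8.59 degrees, less where a joint would pass 70% of its speed; a pose out of reach is approached as far as the arm can. A call with a gripper value outside its range is refused whole. The fingers move at their own pace and stop on an object; "force" is the grip in N (left out, the last holds). Time passes only in rows, so rows that repeat a pose let the fingers close. It gives the time, the measured TCP pose, the force, the opening and the grip force at its end, in the units of the state.
- env.state(): the state, without advancing time (a new reading comes with each control period).
- env.camera(name): name is "scene" or "top" or "wrist"; returns a dict with "image" (480x640x3 uint8, blue, green, red), "camera_matrix" (3x3 intrinsics, pixels), "eye" and "orientation" of the camera in the world. Camera axes: x right, y down, z forward; pixel columns grow to the right and rows downward; lengths in m; the calibration is good to about 2 mm. A picture is of the moment at which its call begins. There is no depth.
- env.hand_in(): hands the job in; it is judged then, once.
The state is a dict: "time": time; "qpos": joint angles; "dq": joint speeds; "effort": joint torques, N m; "eef_pos": TCP position; "ee_rot": TCP orientation; "ft_force": force on the tool from outside, world axes, zero at the start; "wrist_torque": the same for the moment, N m; "grip_width": finger opening in m; "grip_force": force on a finger pad.
Only numpy, scipy, OpenCV 4.12 (cv2) and the standard library are available. Lean on these libraries where they do the work, as an engineer would, in place of code of your own. Each camera call takes 0.05 s, during which the arm holds its last target. There are 200 camera calls.

## Working session

There is one attempt and no reset: what is moved stays moved. The work goes in short steps, Python scripts to look and compute and a tool call to move; the robot and the scene stay as the last step left them, time stands still between calls to the robot, and variables do not carry over. Pictures are saved under pics/ and viewed, at most 10 in all, crops included, and the job is handed in when it is done.

Besides the shell and the picture viewer there is one more tool, called as name(argument=value, ...), one argument or row to a line, values as JSON. arm_command: Moves the arm, as the interface text tells. Its arguments: {"type":"object","properties":{"twist":{"type":"array","items":{"type":"array","items":{"type":"number"}}},"translation":{"type":"array","items":{"type":"array","items":{"type":"number"}}},"claw":{"type":"array","items":{"type":"number"}},"force":{"type":"number"}},"required":["twist","translation","claw"]}

```bash
mkdir -p pics
cat > h.py <<'E'
import numpy as np, cv2, sys
from station import env
def snap(name,fn=None):
    c=env.camera(name)
    if fn: cv2.imwrite('pics/'+fn,c['image'])
    return c
def ray(c,u,v,z):
    K=np.array(c['camera_matrix']);R=np.array(c['orientation']);e=np.array(c['eye'])
    d=R@np.linalg.solve(K,[u,v,1]); return e+d*(z-e[2])/d[2]
def proj(c,p):
    K=np.array(c['camera_matrix']);R=np.array(c['orientation']);e=np.array(c['eye'])
    q=K@(R.T@(np.array(p)-e)); return q[:2]/q[2]
E
python3 - <<'E'
from h import *
import pickle
cs={}
for n in('scene','top'):
    cs[n]=snap(n,n+'0.png'); print(n,np.round(cs[n]['eye'],3),np.round(cs[n]['orientation'],3).tolist(),np.round(cs[n]['camera_matrix'],1).tolist())
pickle.dump(cs,open('c0.pkl','wb'))
s=env.state();print(s['eef_pos'],np.round(s['ee_rot'],3),s['time'],s['ft_force'])
E
```

```text
scene [-0.324  0.761  0.707] [[-0.605, -0.419, 0.677], [-0.796, 0.292, -0.531], [0.025, -0.86, -0.51]] [[523.5, 0.0, 318.9], [0.0, 523.5, 238.1], [0.0, 0.0, 1.0]]
top [0.371 0.136 1.364] [[-0.006, -0.995, 0.1], [-1.0, 0.006, 0.006], [-0.006, -0.1, -0.995]] [[530.1, 0.0, 309.6], [0.0, 530.1, 239.2], [0.0, 0.0, 1.0]]
[ 0.16586085 -0.60216877  0.24962074] [[ 0.964  0.266 -0.   ]
 [ 0.266 -0.964  0.001]
 [-0.    -0.001 -1.   ]] 0.1 [-0.33665368 -0.89544546 -0.0515089 ]
```

View pics/top0.png

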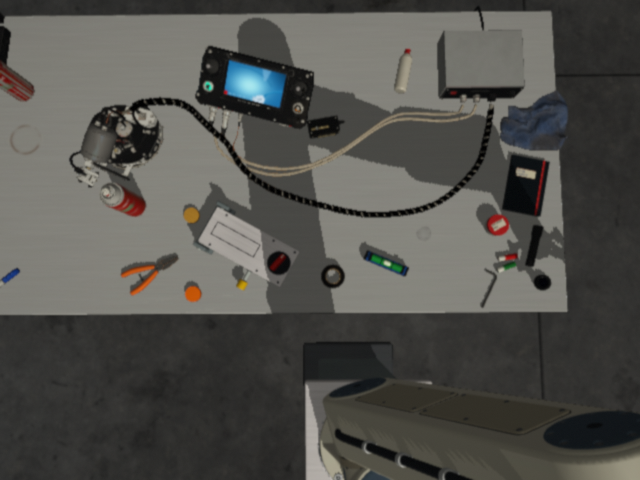

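View pics/scene0.png

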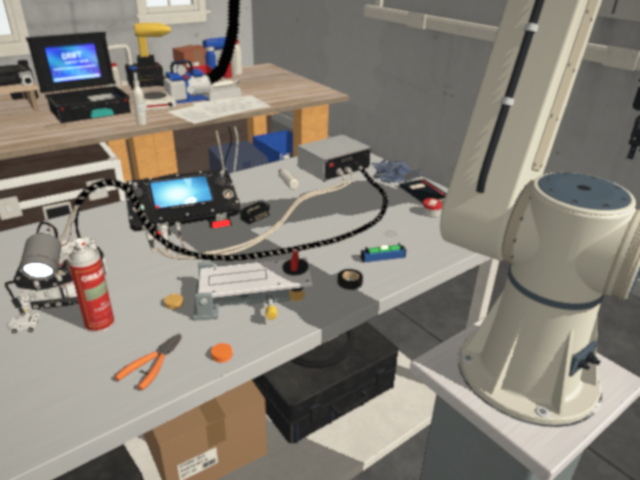

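The top view shows the stand at about (245,243), with the wing at (279,262), the lock at (242,285), the level at (386,262) and the spare brass disc at (191,215). The orange disc at (193,293) is a decoy. I'll enlarge it.

Run:
```python
from h import *
import pickle
cs=pickle.load(open('c0.pkl','rb'))
t=cs['top']['image'];s=cs['scene']['image']
a=cv2.resize(t[195:305,180:320],None,fx=5,fy=5,interpolation=cv2.INTER_CUBIC)
cv2.imwrite('pics/a.png',a)
b=cv2.resize(s[235:335,160:320],None,fx=5,fy=5,interpolation=cv2.INTER_CUBIC)
cv2.imwrite('pics/b.png',b)
# level: blue+green in top image
for n in cs:
    im=cs[n]['image'].copy().astype(int); x0,x1,y0,y1=(355,420,240,285) if n=='top' else (345,420,235,270)
    hsv=cv2.cvtColor(cs[n]['image'],cv2.COLOR_BGR2HSV)[y0:y1,x0:x1]
    for nm,lo,hi in(('blue',100,130),('green',50,85)):
        m=((hsv[...,0]>=lo)&(hsv[...,0]<=hi)&(hsv[...,1]>130)&(hsv[...,2]>40)).astype('uint8')
        pts=np.argwhere(m)[:,::-1].astype(np.float32)
        r=cv2.minAreaRect(pts); print(n,nm,len(pts),np.array(r[0])+[x0,y0],r[1],r[2],pts.mean(0)+[x0,y0])
```

```text
scene blue 258 [383.91232681 254.16712379] (8.479467391967773, 40.617698669433594) 83.9909896850586 [383.22480774 254.97286797]
scene green 96 [384.41246414 249.27050591] (3.9715073108673096, 31.255762100219727) 83.1572265625 [384.57291794 249.39583302]
top blue 62 [386.02662849 263.13609505] (41.846153259277344, 8.230769157409668) 22.61986541748047 [387.12903214 264.48387146]
top green 185 [386.39645195 262.74852371] (33.61539077758789, 7.076923847198486) 22.61986541748047 [386.35135078 262.79459381]
```

View pics/a.png

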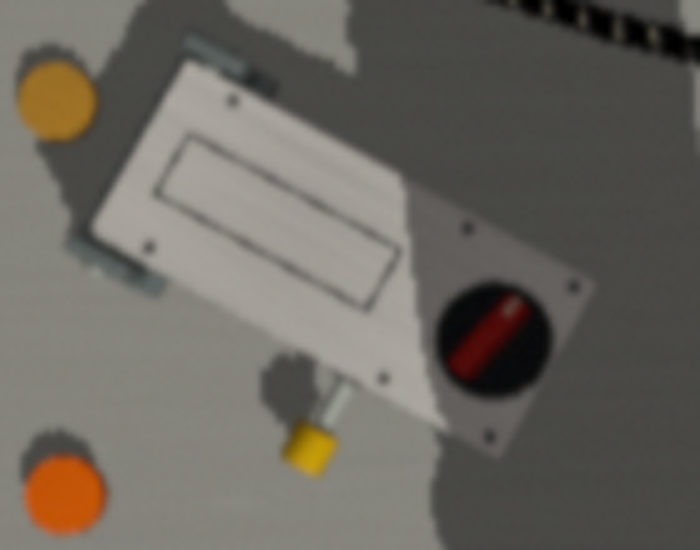

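View pics/b.png

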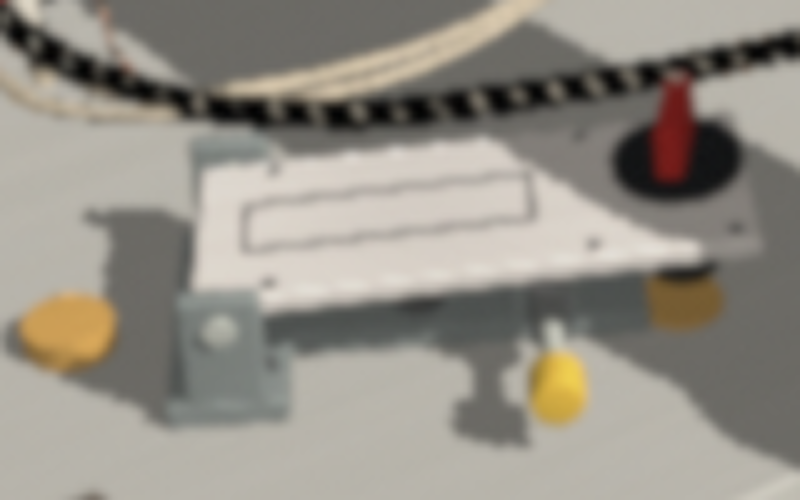

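Crops: the outline corners in crop a are (193,133), (400,250), (368,311) and (155,195). The flange is at (495,340), the wing ends are at (460,370) and (520,300), and the lock is at (311,448). The foot stands on a tall brass disc, which is the thick one, so the foot turns anticlockwise.

Run:
```python
from h import *
import pickle
cs=pickle.load(open('c0.pkl','rb'));c=cs['top']
P=lambda x,y,z:ray(c,180+(x+.5)/5-.5,195+(y+.5)/5-.5,z)
o=[P(193,133,.056),P(400,250,.064),P(368,311,.064),P(155,195,.056)]
ce=sum(o)/4; print('place',ce)
yv=(o[0]-o[1]+o[3]-o[2])/2;print('len',np.linalg.norm(yv[:2]),'wid',np.linalg.norm(o[0]-o[3]),np.linalg.norm(o[1]-o[2]))
ya=np.arctan2(yv[1],yv[0]);print('y ang',np.degrees(ya))
y=np.array([np.cos(ya),np.sin(ya),0]);x=np.array([y[1],-y[0],0]);print('x',x)
f=P(495,340,.072);print('flange',f,'dist',np.linalg.norm((f-ce)[:2]),'pred',ce-.125*y)
print('pix pred knob', )
l=P(311,448,.034);print('lock',l, 'rel to stand', (l-(ce-.03*y))@x,(l-(ce-.03*y))@y)
w=P(520,300,.097)-P(460,370,.097);print('wing ang rel x',np.degrees(np.arctan2(w@y,w@x)),np.linalg.norm(w))
s=cs['scene'];q=lambda x,y:(160+(x+.5)/5-.5,235+(y+.5)/5-.5)
for nm,p in(('lock',[*l[:2],.03]),('place',ce),('flange',f),('wingtop',f+[0,0,.026])):
    u=proj(s,p);print(nm,'scene crop px',(u-[160,235])*5+2)
print(ray(s,*q(557,388),.03),'scene lock at z .03')
print(ray(s,*q(388,212),ce[2]),'scene place')
# level
g=ray(c,386.37,262.77,.030);ang=np.radians(22.6)
g2=ray(s,384.5,249.3,.031)
a=ray(c,386.4-15*np.cos(ang),262.75-15*np.sin(ang),.03);b=ray(c,386.4+15*np.cos(ang),262.75+15*np.sin(ang),.03)
print('level',g,g2,'axis ang',np.degrees(np.arctan2(*(a-b)[1::-1])))
# disc
print('disc spare',P(57,100,.005))
```

```text
place [0.50341418 0.32736592 0.06      ]
len 0.12119786221720064 wid 0.036080203375211437 0.03382679266052258
y ang 60.6570039527132
x [ 0.87170178 -0.49003673  0.        ]
flange [0.44363624 0.21939116 0.072     ] dist 0.12341779264939272 pred [0.44215959 0.2184032  0.06      ]
pix pred knob
lock [0.3922458  0.31392769 0.034     ] rel to stand -0.09032044851908724 -0.03619072524582356
wing ang rel x -11.378835424471998 0.04399670633823528
lock scene crop px [565.42246846 389.52237026]
place scene crop px [395.94764826 212.19800951]
flange scene crop px [682.87688783 171.48614471]
wingtop scene crop px [683.02716219 120.96628207]
[0.39506305 0.31618496 0.03      ] scene lock at z .03
[0.50549518 0.33005612 0.06      ] scene place
level [ 0.44394494 -0.04901589  0.03      ] [ 0.43851992 -0.04252971  0.031     ] axis ang 66.90979945409079
disc spare [0.5732022  0.45085116 0.005     ]
```

```bash
cat >> h.py <<'E'
from scipy.spatial.transform import Rotation as Ro
def Rd(a):
    a=np.radians(a);y=np.array([np.cos(a),np.sin(a),0]);z=np.array([0,0,-1.]);return np.c_[np.cross(y,z),y,z]
def rel(p,a):
    s=env.state();R=np.array(s['ee_rot'])
    return Ro.from_matrix(R.T@Rd(a)).as_rotvec(degrees=True).round(2), (R.T@(np.array(p)-s['eef_pos'])*100).round(2)
YA=60.66;Y=np.array([np.cos(np.radians(YA)),np.sin(np.radians(YA)),0]);X=np.array([Y[1],-Y[0],0])
LOCK=np.array([.3935,.315,.03]);PLACE=np.array([.5045,.3285,.06]);KN=np.array([.443,.2185,.085]);LEV=np.array([.4415,-.046,0])
E
python3 - <<'E'
from h import *
print(rel([.45,-.1,.25],-20),rel([.3935,.315,.15],YA),env.state()['qpos'])
E
```

```text
(array([-7.00e-02, -3.00e-02, -5.46e+01]), array([ 4.073e+01, -4.087e+01,  1.000e-02])) (array([-3.0000e-02, -8.0000e-02, -1.3526e+02]), array([ 46.3 , -82.37,  10.07])) [-7.47378405e+01  2.02593440e+01  9.36257516e+01 -2.50155172e-04
  6.61866342e+01 -1.37369830e-01]
```

arm_command(
  twist=[
    [0,0,-8],
    [0,0,-16],
    [0,0,-24],
    [0,0,-32],
    [0,0,-40],
    [0,0,-48],
    [0,0,-54],
    [0,0,-60],
    [0,0,-68],
    [0,0,-76],
    [0,0,-84],
    [0,0,-92],
  ],
  translation=[
    [4.1,-4.1,0],
    [8.2,-8.2,0],
    [12.3,-12.3,0],
    [16.4,-16.4,0],
    [20,-20,0],
    [24,-24,0],
    [27,-27,0],
    [30.5,-30.5,0],
    [34,-34,0],
    [37,-37.5,0],
    [40,-41,0],
    [41,-45,0],
  ],
  claw=[1,1,1,1,1,1,1,1,1,1,1,1],
)

```text
time: 1.3
eef_pos: [0.4415, -0.0704, 0.2504]
ee_rot: [[-0.304, 0.953, 0.001], [0.953, 0.304, -0.0], [-0.001, 0.001, -1.0]]
ft_force: [0.7, -0.8, -0.2]
grip_width: 0.0859
grip_force: 0.0
```

arm_command(
  twist=[
    [0,0,-8],
    [0,0,-16],
    [0,0,-24],
    [0,0,-32],
    [0,0,-40],
    [0,0,-43],
    [0,0,-43],
    [0,0,-43],
  ],
  translation=[
    [0,0,0],
    [0,0,0],
    [0,0,0],
    [0,0,0],
    [0,0,0],
    [0,0,0],
    [0,0,0],
    [0,0,0],
  ],
  claw=[1,1,1,1,1,1,1,1],
)

```text
time: 2.1
eef_pos: [0.4398, -0.0722, 0.2502]
ee_rot: [[-0.869, 0.496, -0.0], [0.496, 0.869, 0.0], [0.0, -0.0, -1.0]]
ft_force: [0.5, -1.0, -0.7]
grip_width: 0.0851
grip_force: 0.0
```

Run:
```python
from h import *
print(rel([.3935,.315,.15],YA),env.state()['qpos'])
```

```text
(array([-0.  , -0.02, -0.37]), array([23.21, 31.34, 10.02])) [-9.51852108e+00  3.93954109e+00  1.14507728e+02  1.92261233e-03
  6.15695264e+01 -6.98129191e+01]
```

arm_command(
  twist=[
    [0,0,0],
    [0,0,0],
    [0,0,0],
    [0,0,0],
    [0,0,0],
    [0,0,0],
    [0,0,0],
    [0,0,-0.4],
    [0,0,-0.4],
    [0,0,-0.4],
    [0,0,-0.4],
  ],
  translation=[
    [2.5,3.5,0],
    [5,7,0],
    [8,11,0],
    [11,15,0],
    [14,19,1],
    [17,23,3],
    [20,27,5],
    [22.5,30.5,6],
    [23.2,31.3,7],
    [23.2,31.3,7],
    [23.2,31.3,7],
  ],
  claw=[1,1,1,1,1,1,1,1,1,1,1],
)

```text
time: 3.2
eef_pos: [0.3925, 0.3137, 0.1801]
ee_rot: [[-0.873, 0.488, -0.001], [0.488, 0.873, -0.001], [0.0, -0.001, -1.0]]
ft_force: [-0.2, 0.2, -0.4]
grip_width: 0.0853
grip_force: 0.0
```

Run:
```python
from h import *
c=snap('wrist');im=c['image']
cv2.imwrite('pics/w1.png',im)
for p in (LOCK,PLACE,KN):print(proj(c,p))
h=cv2.cvtColor(im,cv2.COLOR_BGR2HSV);m=(abs(h[...,0].astype(int)-25)<6)&(h[...,1]>150)&(h[...,2]>80)
n,l,st,ce=cv2.connectedComponentsWithStats(m.astype('uint8'));
for i in range(1,n):
  if st[i,4]>200:print(st[i],ce[i],ray(c,*ce[i],.035))
print(env.state()['eef_pos'])
```

```text
[320.03701802 231.66053044]
[418.85705076 373.72707606]
[221.42566494 396.94844602]
[ 307  214   35   37 1180] [324.21355932 231.57542373] [0.3937636  0.31805775 0.035     ]
[0.39288892 0.31340119 0.18048125]
```

View pics/w1.png

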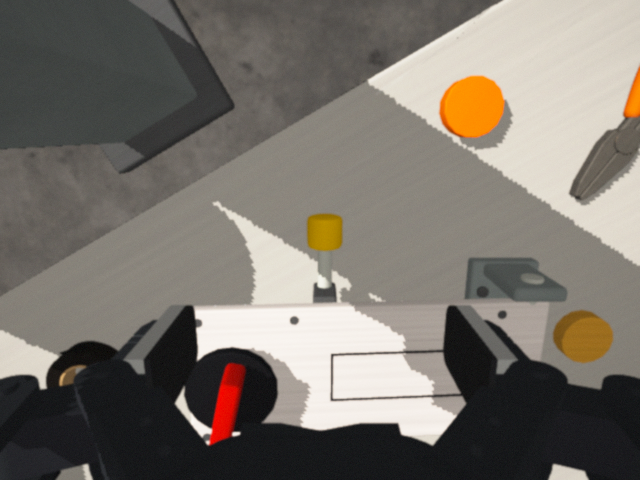

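The wrist view shows the yellow knob at (324,231), 3 mm from the estimate, with clear space on both sides. I'll descend.

```bash
sed -i 's/LOCK=np.array(\[.3935,.315,.03\])/LOCK=np.array([.393,.317,.03])/' h.py; python3 -c "
from h import *
print(rel(LOCK,YA))"
```

```text
(array([-0.04,  0.  ,  0.08]), array([ 0.17,  0.33, 15.05]))
```

arm_command(
  twist=[
    [0,0,0],
    [0,0,0],
    [0,0,0],
    [0,0,0],
    [0,0,0],
    [0,0,0],
    [0,0,0],
    [0,0,0],
    [0,0,0],
    [0,0,0],
    [0,0,0],
    [0,0,0],
  ],
  translation=[
    [0.1,0.3,3],
    [0.1,0.3,6],
    [0.1,0.3,9],
    [0.1,0.3,11.5],
    [0.1,0.3,13.5],
    [0.1,0.3,14.7],
    [0.1,0.3,14.7],
    [0.1,0.3,14.7],
    [0.1,0.3,14.7],
    [0.1,0.3,14.7],
    [0.1,0.3,14.7],
    [0.1,0.3,14.7],
  ],
  claw=[0.3,0.3,0.3,0.3,0.3,0.3,0,-1,-1,-1,-1,-1],
  force=30,
)

```text
time: 4.45
eef_pos: [0.3932, 0.3167, 0.0344]
ee_rot: [[-0.873, 0.487, -0.0], [0.487, 0.873, -0.001], [-0.0, -0.001, -1.0]]
ft_force: [-1.0, -7.2, 3.7]
grip_width: 0.023
grip_force: 30.5
```

arm_command(
  twist=[
    [0,0,0],
    [0,0,0],
    [0,0,0],
    [0,0,0],
    [0,0,0],
    [0,0,0],
    [0,0,0],
    [0,0,0],
    [0,0,0],
    [0,0,0],
    [0,0,0],
  ],
  translation=[
    [0.3,0,0],
    [0.7,0,0],
    [1.1,0,0],
    [1.5,0,0],
    [1.9,0,0],
    [2.3,0,0],
    [2.7,0,0],
    [3.0,0,0],
    [3.1,0,0],
    [3.1,0,0],
    [3.1,0,0],
  ],
  claw=[-1,-1,-1,-1,-1,-1,-1,-1,-1,-1,-1],
)

```text
time: 5.55
eef_pos: [0.3672, 0.3313, 0.0344]
ee_rot: [[-0.874, 0.487, 0.001], [0.487, 0.874, -0.002], [-0.002, -0.001, -1.0]]
ft_force: [6.4, -12.0, 2.1]
grip_width: 0.0228
grip_force: 30.4
```

Run:
```python
from h import *
s=env.state();print((LOCK-s['eef_pos'])@X,s['ft_force'],s['grip_width'],s['time'])
```

```text
0.029549087172625846 [  6.41264746 -12.04738913   2.11977796] 0.022782962838218363 5.55
```

The lock is out about 30 mm, at its stop. I'll release it and go over the level.

arm_command(
  twist=[
    [0,0,0],
    [0,0,0],
    [0,0,0],
    [0,0,0],
    [0,0,0],
    [0,0,0],
    [0,0,0],
    [0,0,0],
    [0,0,0],
    [0,0,0],
  ],
  translation=[
    [3.0,0,0],
    [3.0,0,0],
    [3.0,0,0],
    [3.0,0,0],
    [3,0,-3],
    [3,0,-6],
    [3,0,-10],
    [3,0,-13],
    [3,0,-14],
    [3,0,-14.5],
  ],
  claw=[0.5,0.5,0.5,0.5,0.5,1,1,1,1,1],
)

```text
time: 6.55
eef_pos: [0.3409, 0.3476, 0.1794]
ee_rot: [[-0.873, 0.488, 0.002], [0.488, 0.873, 0.002], [-0.001, 0.002, -1.0]]
ft_force: [0.6, -0.2, -0.3]
grip_width: 0.0855
grip_force: 0.0
```

Run:
```python
from h import *
print(rel([.4415,-.046,.18],-23.1),env.state()['qpos'],env.state()['eef_pos'])
```

```text
(array([ 1.300e-01, -6.000e-02,  8.388e+01]), array([-27.99, -29.44,  -0.1 ])) [ 4.53790213e+01  1.29110254e+01  1.14155961e+02 -3.78954844e-03
  5.28004783e+01 -1.53947981e+01] [0.34090787 0.34755951 0.1794208 ]
```

arm_command(
  twist=[
    [0,0,8],
    [0,0,16],
    [0,0,24],
    [0,0,32],
    [0,0,40],
    [0,0,48],
    [0,0,56],
    [0,0,64],
    [0,0,72],
    [0,0,80],
    [0,0,84],
    [0,0,84],
  ],
  translation=[
    [-2.8,-2.9,0],
    [-5.6,-5.8,0],
    [-8.4,-8.8,0],
    [-11.2,-11.8,0],
    [-14,-14.7,0],
    [-16.8,-17.6,0],
    [-19.6,-20.5,0],
    [-22.4,-23.5,0],
    [-25.2,-26.5,0],
    [-28,-29.4,0],
    [-28,-29.4,0],
    [-28,-29.4,0],
  ],
  claw=[1,1,1,1,1,1,1,1,1,1,1,1],
)

```text
time: 7.75
eef_pos: [0.4404, -0.047, 0.1769]
ee_rot: [[0.397, 0.918, -0.003], [0.918, -0.397, 0.0], [-0.001, -0.002, -1.0]]
ft_force: [-0.5, -0.1, 0.4]
grip_width: 0.0852
grip_force: 0.0
```

Run:
```python
from h import *
c=snap('wrist','w2.png');im=c['image']
print(proj(c,[.4415,-.046,.03]),env.state()['eef_pos'])
h=cv2.cvtColor(im,cv2.COLOR_BGR2HSV)
for nm,lo,hi in(('blue',100,130),('green',45,85)):
  m=((h[...,0]>=lo)&(h[...,0]<=hi)&(h[...,1]>130)&(h[...,2]>40)).astype('uint8')
  n,l,st,ce=cv2.connectedComponentsWithStats(m)
  for i in range(1,n):
    if st[i,4]>150:
      r=cv2.minAreaRect(np.argwhere(l==i)[:,::-1].astype(np.float32));b=cv2.boxPoints(r)
      z=.024 if nm=='blue' else .03
      w=np.array([ray(c,*q,z) for q in b]);e=w[1]-w[0];f=w[2]-w[1];L=e if np.linalg.norm(e)>np.linalg.norm(f) else f
      print(nm,st[i],w.mean(0),np.linalg.norm(e),np.linalg.norm(f),np.degrees(np.arctan2(L[1],L[0])))
```

```text
[320.8174773  233.42191594] [ 0.44032523 -0.04625889  0.17710165]
blue [311 152  35 135 689] [ 0.44863688 -0.04185957  0.024     ] 0.022235468171691038 0.09342495189224229 -112.54250863453598
blue [341 171   5 114 345] [ 0.45608706 -0.05095891  0.024     ] 0.07960324569873123 0.002370096091493934 66.3124084315001
blue [313 294  31   7 158] [ 0.42692656 -0.09258959  0.024     ] 0.003960566094300995 0.02163206493579082 -25.50292345004467
green [ 315  170   27  120 2535] [ 0.446382   -0.04688939  0.03      ] 0.016821387170064296 0.08224342009334873 -112.68747870515524
```

View pics/w2.png

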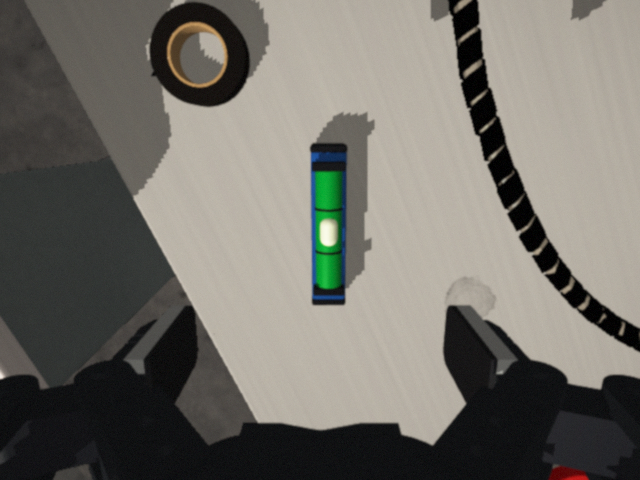

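The level is upright at columns 311–347 and rows 144–303, with the bubble at (328,232). It is well aligned with the tool, so I'll grasp it.

Run:
```python
from h import *
print(rel([.4448,-.047,.023],-22.8))
```

```text
(array([-0.14,  0.03, -0.38]), array([ 0.12,  0.48, 15.41]))
```

arm_command(
  twist=[
    [0,0,-0.4],
    [0,0,-0.4],
    [0,0,-0.4],
    [0,0,-0.4],
    [0,0,-0.4],
    [0,0,-0.4],
    [0,0,-0.4],
    [0,0,-0.4],
    [0,0,-0.4],
    [0,0,-0.4],
    [0,0,-0.4],
    [0,0,-0.4],
  ],
  translation=[
    [0.1,0.4,4],
    [0.1,0.4,8],
    [0.1,0.4,11],
    [0.1,0.4,13.5],
    [0.1,0.4,15],
    [0.1,0.4,15.4],
    [0.1,0.4,15.4],
    [0.1,0.4,15.4],
    [0.1,0.4,15.4],
    [0.1,0.4,15.4],
    [0.1,0.4,15.4],
    [0.1,0.4,15.4],
  ],
  claw=[0.3,0.3,0.3,0.3,0.3,0.2,0,-1,-1,-1,-1,-1],
  force=35,
)

```text
time: 9.0
eef_pos: [0.4457, -0.0465, 0.0251]
ee_rot: [[0.387, 0.922, 0.001], [0.922, -0.387, 0.0], [0.001, 0.001, -1.0]]
ft_force: [-1.0, 2.1, 8.0]
grip_width: 0.0234
grip_force: 35.6
```

arm_command(
  twist=[
    [0,0,0],
    [0,0,0],
    [0,0,0],
    [0,0,0],
    [0,0,0],
    [0,0,0],
    [0,0,0],
  ],
  translation=[
    [0,0,-0.5],
    [0,0,-2],
    [0,0,-5],
    [0,0,-8],
    [0,0,-11],
    [0,0,-13.5],
    [0,0,-14],
  ],
  claw=[-1,-1,-1,-1,-1,-1,-1],
)

```text
time: 9.7
eef_pos: [0.4467, -0.0468, 0.1671]
ee_rot: [[0.388, 0.922, 0.005], [0.922, -0.388, -0.001], [0.001, 0.005, -1.0]]
ft_force: [0.1, -0.0, -2.4]
grip_width: 0.0227
grip_force: 34.8
```

Run:
```python
from h import *
print(rel(PLACE+[0,0,.10],-29.34)); s=env.state();print(s['grip_width'],s['ft_force'],s['eef_pos'])
```

```text
(array([ 0.27, -0.1 ,  6.54]), array([36.83, -9.22,  0.72]))
0.02267589064911109 [ 0.13883428 -0.04292652 -2.4457207 ] [ 0.44672051 -0.04676624  0.16713107]
```

arm_command(
  twist=[
    [0,0,0],
    [0,0,1],
    [0,0,2],
    [0,0,3],
    [0,0,4],
    [0,0,5],
    [0,0,6],
    [0,0,6.5],
    [0,0,6.5],
    [0,0,6.5],
    [0,0,6.5],
    [0,0,6.5],
  ],
  translation=[
    [3,-0.8,0],
    [7,-1.8,0],
    [11,-2.8,0],
    [15,-3.8,0],
    [19,-4.8,0],
    [23,-5.8,0],
    [27,-6.8,0],
    [30,-7.5,0],
    [33,-8.3,0],
    [35.5,-8.9,0],
    [36.8,-9.2,0],
    [36.8,-9.2,0],
  ],
  claw=[-1,-1,-1,-1,-1,-1,-1,-1,-1,-1,-1,-1],
)

```text
time: 10.9
eef_pos: [0.5028, 0.3293, 0.1634]
ee_rot: [[0.488, 0.873, -0.001], [0.873, -0.488, -0.0], [-0.001, -0.0, -1.0]]
ft_force: [0.4, -0.2, -2.1]
grip_width: 0.0232
grip_force: 34.7
```

Run:
```python
from h import *
c=snap('wrist','w3.png')
Rw=np.array(c['orientation']);s=env.state()
print(rel(PLACE+[0,0,.027],-29.34),s['eef_pos'],s['ft_force'])
# expected outline corners in image
for a in(-61,61):
  for b in(-17,17):
    print(proj(c,PLACE+Y*a/1e3+X*b/1e3-[0,0,a*.065e-3]).round(1),end=' ')
```

```text
(array([-0.03,  0.08,  0.1 ]), array([0.14, 0.16, 7.64])) [0.50251677 0.32810488 0.16338819] [-0.12835991 -0.25241605 -2.03334853]
[294.4 352.8] [350.9 352.9] [292.  144.1] [354.6 144.2]
```

View pics/w3.png

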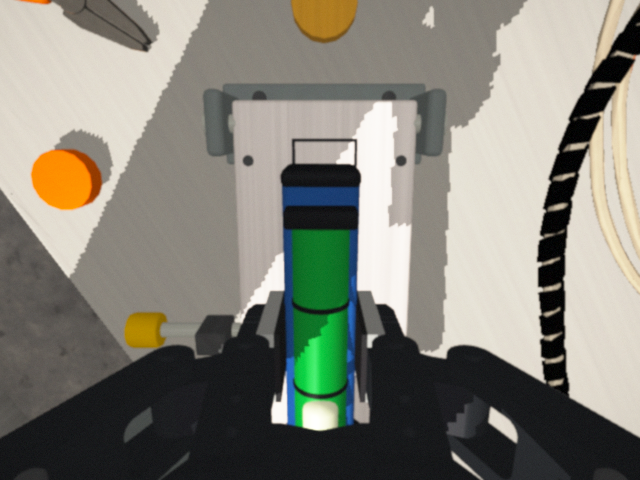

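The outline's far corners are at (293,139) and (356,139), and the level is aligned over it. The lock, seen at (145,330), is out. I'll lower the level with the plate's tilt.

arm_command(
  twist=[
    [0,-1,0],
    [0,-2,0],
    [0,-3,0],
    [0,-3.7,0],
    [0,-3.7,0],
    [0,-3.7,0],
    [0,-3.7,0],
    [0,-3.7,0],
    [0,-3.7,0],
  ],
  translation=[
    [0.3,0.15,2],
    [0.3,0.15,4],
    [0.3,0.15,5.5],
    [0.3,0.15,6.5],
    [0.3,0.15,7],
    [0.3,0.15,7.2],
    [0.3,0.15,7.4],
    [0.3,0.15,7.5],
    [0.3,0.15,7.5],
  ],
  claw=[-1,-1,-1,-1,-1,-1,-1,-1,-1],
)

```text
time: 11.85
eef_pos: [0.5059, 0.3303, 0.0897]
ee_rot: [[0.488, 0.872, -0.031], [0.87, -0.489, -0.056], [-0.064, 0.0, -0.998]]
ft_force: [1.1, 0.5, -1.7]
grip_width: 0.0234
grip_force: 34.7
```

arm_command(
  twist=[
    [0,0,0],
    [0,0,0],
    [0,0,0],
    [0,0,0],
  ],
  translation=[
    [0,0,0.1],
    [0,0,0.2],
    [0,0,0.3],
    [0,0,0.35],
  ],
  claw=[-1,-1,-1,-1],
)

```text
time: 12.25
eef_pos: [0.5056, 0.33, 0.0857]
ee_rot: [[0.488, 0.872, -0.032], [0.87, -0.489, -0.056], [-0.065, -0.0, -0.998]]
ft_force: [0.2, 1.2, -1.2]
grip_width: 0.0234
grip_force: 34.7
```

arm_command(
  twist=[
    [0,0,0],
    [0,0,0],
    [0,0,0],
    [0,0,0],
  ],
  translation=[
    [0,0,0.1],
    [0,0,0.15],
    [0,0,0.2],
    [0,0,0.2],
  ],
  claw=[-1,-1,-1,-1],
)

```text
time: 12.65
eef_pos: [0.5057, 0.33, 0.0847]
ee_rot: [[0.488, 0.872, -0.031], [0.87, -0.489, -0.056], [-0.064, 0.0, -0.998]]
ft_force: [-1.8, -1.5, 7.9]
grip_width: 0.0235
grip_force: 35.9
```

Contact. I'll release (part open), then retreat upward.

arm_command(
  twist=[
    [0,0,0],
    [0,0,0],
    [0,0,0],
    [0,0,0],
    [0,0,0],
    [0,0,0],
    [0,0,0],
    [0,0,0],
    [0,0,0],
    [0,0,0],
    [0,0,0],
    [0,0,0],
  ],
  translation=[
    [0,0,0],
    [0,0,0],
    [0,0,0],
    [0,0,0],
    [0,0,0],
    [0,0,0],
    [0,0,-1],
    [0,0,-3],
    [0,0,-6],
    [0,0,-9],
    [0,0,-11],
    [0,0,-11.5],
  ],
  claw=[0.2,0.2,0.2,0.2,0.2,0.2,0.2,0.2,0.2,0.2,0.2,0.2],
)

```text
time: 13.85
eef_pos: [0.5105, 0.3374, 0.2019]
ee_rot: [[0.489, 0.872, -0.028], [0.87, -0.489, -0.054], [-0.06, 0.002, -0.998]]
ft_force: [0.5, 1.1, 0.6]
grip_width: 0.0513
grip_force: 0.0
```

Run:
```python
from h import *
s=env.state();print(s['eef_pos'],s['qpos'])
print(rel(KN+[-.02,-.03,.115],49.2))
```

```text
[0.51053645 0.33736234 0.20187642] [34.18847668 23.32654497 95.65498455 -1.83378132 64.06401468 64.33409599]
(array([ -2.26,   2.98, -78.47]), array([-17.22,  -0.35,   1.23]))
```

Run:
```python
from h import *
print(rel(KN+[0,0,.115],49.2))
```

```text
(array([ -2.26,   2.98, -78.47]), array([-13.63,  -0.07,   1.01]))
```

arm_command(
  twist=[
    [-0.2,0.3,-8],
    [-0.5,0.6,-16],
    [-0.7,0.9,-24],
    [-0.9,1.2,-32],
    [-1.2,1.5,-40],
    [-1.4,1.8,-48],
    [-1.6,2.1,-56],
    [-1.8,2.4,-64],
    [-2.1,2.7,-72],
    [-2.26,3,-78.5],
    [-2.26,3,-78.5],
    [-2.26,3,-78.5],
  ],
  translation=[
    [-1,0,0],
    [-2.5,0,0],
    [-4,0,0],
    [-5.5,0,0],
    [-7,0,0],
    [-8.5,0,0],
    [-10,0,0],
    [-11.5,0,0.5],
    [-13,0,1],
    [-13.6,-0.1,1],
    [-13.6,-0.1,1],
    [-13.6,-0.1,1],
  ],
  claw=[0.5,0.5,0.5,0.5,0.5,0.5,0.5,0.5,0.5,0.5,0.5,0.5],
)

```text
time: 15.05
eef_pos: [0.4417, 0.218, 0.1972]
ee_rot: [[-0.755, 0.656, -0.004], [0.656, 0.755, -0.002], [0.001, -0.005, -1.0]]
ft_force: [-0.5, 0.7, -0.1]
grip_width: 0.0641
grip_force: 0.0
```

Run:
```python
from h import *
s=env.state();c=snap('wrist','w4.png');print(s['eef_pos'],s['ee_rot'],s['qpos'])
h=cv2.cvtColor(c['image'],cv2.COLOR_BGR2HSV);m=((h[...,0]<6)|(h[...,0]>174))&(h[...,1]>150)&(h[...,2]>60)
n,l,st,ce=cv2.connectedComponentsWithStats(m.astype('uint8'))
for i in range(1,n):
  if st[i,4]>400:
    r=cv2.minAreaRect(np.argwhere(l==i)[:,::-1].astype(np.float32));print(st[i],ce[i],r,ray(c,*r[0],.095))
print(proj(c,KN+[0,0,.012]))
```

```text
[0.44173861 0.2180321  0.19722609] [[-0.75481394  0.65592641 -0.0040581 ]
 [ 0.65593735  0.75481134 -0.00245604]
 [ 0.00145212 -0.00451572 -0.99998875]] [ 2.61112202e+01  1.22001151e+01  1.12324584e+02 -2.90691111e-02
  5.57460212e+01 -2.28817331e+01]
[ 316  209   28   87 2028] [329.35207101 249.79289941] ((329.186279296875, 251.96986389160156), (25.90816307067871, 86.31119537353516), 2.12109637260437) [0.4460751  0.22295495 0.095     ]
[319.71560875 253.97931407]
```

View pics/w4.png

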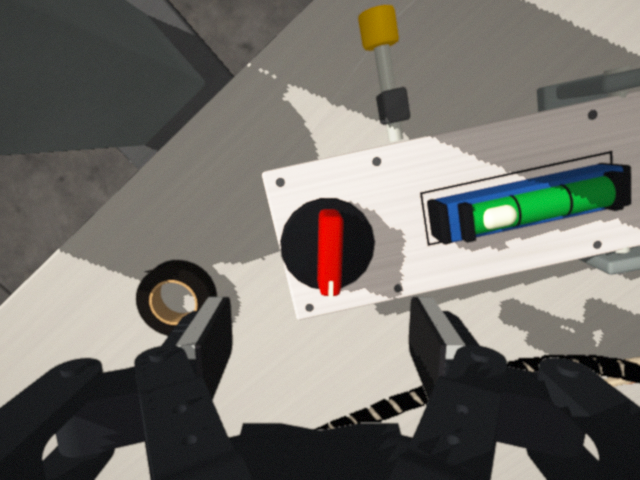

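The wing is vertical in the picture, from (329,211) to (331,292), and aligned with the tool. The level is in the outline with its bubble at the foot end, which is the high end. I'll descend with the fingers partly closed, close them on the wing, then press.

Run:
```python
from h import *
print(rel([.4445,.221,.095],48.5))
```

```text
(array([-0.25, -0.08,  0.54]), array([-0.03,  0.43, 10.23]))
```

arm_command(
  twist=[
    [0,0,0.5],
    [0,0,0.5],
    [0,0,0.5],
    [0,0,0.5],
    [0,0,0.5],
    [0,0,0.5],
    [0,0,0.5],
    [0,0,0.5],
    [0,0,0.5],
    [0,0,0.5],
    [0,0,0.5],
    [0,0,0.5],
  ],
  translation=[
    [0,0.4,3],
    [0,0.4,5],
    [0,0.4,6.5],
    [0,0.4,8],
    [0,0.4,9.3],
    [0,0.4,9.8],
    [0,0.4,10],
    [0,0.4,10],
    [0,0.4,10],
    [0,0.4,10],
    [0,0.4,10],
    [0,0.4,10],
  ],
  claw=[-0.2,-0.2,-0.2,-0.2,-0.2,-0.2,-0.2,-1,-1,-1,-1,-1],
  force=30,
)

```text
time: 16.3
eef_pos: [0.4442, 0.2211, 0.0976]
ee_rot: [[-0.751, 0.66, -0.003], [0.66, 0.751, -0.002], [0.001, -0.004, -1.0]]
ft_force: [0.0, 2.5, 2.6]
grip_width: 0.012
grip_force: 33.8
```

arm_command(
  twist=[
    [0,0,0],
    [0,0,0],
    [0,0,0],
    [0,0,0],
  ],
  translation=[
    [0,0,0.1],
    [0,0,0.2],
    [0,0,0.3],
    [0,0,0.4],
  ],
  claw=[-1,-1,-1,-1],
)

```text
time: 16.7
eef_pos: [0.4438, 0.2205, 0.0933]
ee_rot: [[-0.752, 0.66, -0.004], [0.66, 0.752, -0.003], [0.001, -0.005, -1.0]]
ft_force: [0.3, -2.1, 4.9]
grip_width: 0.0118
grip_force: 29.1
```

arm_command(
  twist=[
    [0,0,0],
    [0,0,0],
    [0,0,0],
    [0,0,0],
  ],
  translation=[
    [0,0,0.1],
    [0,0,0.2],
    [0,0,0.3],
    [0,0,0.3],
  ],
  claw=[-1,-1,-1,-1],
)

```text
time: 17.1
eef_pos: [0.4436, 0.2202, 0.0903]
ee_rot: [[-0.752, 0.66, -0.005], [0.66, 0.752, -0.003], [0.001, -0.005, -1.0]]
ft_force: [-1.4, -4.8, 7.0]
grip_width: 0.0114
grip_force: 29.5
```

arm_command(
  twist=[
    [0,0,0],
    [0,0,0],
    [0,0,0],
    [0,0,0],
  ],
  translation=[
    [0,0,0.1],
    [0,0,0.15],
    [0,0,0.2],
    [0,0,0.2],
  ],
  claw=[-1,-1,-1,-1],
)

```text
time: 17.5
eef_pos: [0.4435, 0.2199, 0.0884]
ee_rot: [[-0.752, 0.66, -0.005], [0.66, 0.752, -0.004], [0.001, -0.006, -1.0]]
ft_force: [-1.7, -7.7, 9.4]
grip_width: 0.0117
grip_force: 29.9
```

```bash
cat > bub.py <<'E'
from h import *
# bubble position along level using scene+wrist: pale blob within green vial, relative to vial span
def bub(name,fn):
    c=snap(name);im=c['image'];h=cv2.cvtColor(im,cv2.COLOR_BGR2HSV)
    p=proj(c,PLACE+[0,0,.03]);x,y=p.astype(int);r=60 if name!='wrist' else 160
    x0,x1,y0,y1=max(x-r,0),min(x+r,640),max(y-r,0),min(y+r,480)
    cr=im[y0:y1,x0:x1]
    cv2.imwrite('pics/'+fn,cv2.resize(cr,None,fx=480/max(cr.shape),fy=480/max(cr.shape),interpolation=cv2.INTER_CUBIC))
    ax=proj(c,PLACE+[0,0,.03]+Y*.03)-proj(c,PLACE+[0,0,.03]-Y*.03);L=np.linalg.norm(ax);ax/=L
    g=((h[...,0]>45)&(h[...,0]<85)&(h[...,1]>100)&(h[...,2]>40)).astype('uint8');M=np.zeros_like(g);M[y0:y1,x0:x1]=1;g*=M
    q=np.argwhere(g)[:,::-1].astype(np.float32);hull=cv2.convexHull(q).astype(int)
    m=np.zeros_like(g);cv2.fillConvexPoly(m,hull,1)
    w=m.astype(bool)&(h[...,1]<110)&(h[...,2]>120)
    t=(q-p)@ax*60/L;b=(np.argwhere(w)[:,::-1]-p)@ax*60/L
    print(name,'vial %.1f..%.1f mid %.1f'%(*np.percentile(t,[.5,99.5]),np.percentile(t,[.5,99.5]).mean()),'bubble %.1f..%.1f n %d'%(*np.percentile(b,[5,95]),len(b)),'mean %.1f'%b.mean(),'mm/px %.2f'%(60/L))
if __name__=='__main__':
    for n in('top','scene','wrist'):
        try: bub(n,'b_%s.png'%n)
        except Exception as e: print(n,e)
    s=env.state();print(s['time'],s['eef_pos'],s['ft_force'])
E
python3 bub.py
```

```text
top vial -7.8..34.7 mid 13.4 bubble -8.5..-1.3 n 9 mean -4.6 mm/px 2.44
scene vial -42.9..40.9 mid -1.0 bubble -33.2..11.5 n 57 mean -8.3 mm/px 2.09
wrist index -1 is out of bounds for axis 0 with size 0
17.65 [0.44347299 0.21992137 0.08840584] [-2.56373242 -6.63654143  8.53956075]
```

The plate has sunk 9 mm and the force is rising, so the foot is bedding. I'll turn anticlockwise, following it down.

arm_command(
  twist=[
    [0,0,-4],
    [0,0,-8],
    [0,0,-12],
    [0,0,-16],
    [0,0,-20],
    [0,0,-24],
    [0,0,-24],
  ],
  translation=[
    [0,0,0.1],
    [0,0,0.15],
    [0,0,0.2],
    [0,0,0.25],
    [0,0,0.3],
    [0,0,0.35],
    [0,0,0.35],
  ],
  claw=[-1,-1,-1,-1,-1,-1,-1],
)

```text
time: 18.35
eef_pos: [0.4431, 0.2194, 0.0849]
ee_rot: [[-0.956, 0.294, -0.005], [0.294, 0.956, -0.004], [0.004, -0.006, -1.0]]
ft_force: [-3.5, -10.0, 11.8]
grip_width: 0.0116
grip_force: 32.9
```

Run:
```python
from h import *
import bub
for i in range(1):
    bub.bub('scene','s1.png')
c=snap('wrist','w5.png');print(env.state()['eef_pos'],env.state()['ft_force'],env.state()['wrist_torque'])
a=cv2.imread('pics/s1.png');b=cv2.resize(c['image'],(320,240))
o=np.zeros((480,800,3),'uint8');o[:a.shape[0],:a.shape[1]]=a[:480,:480];o[:240,480:]=b;cv2.imwrite('pics/m1.png',o)
```

```text
scene vial -42.8..40.9 mid -1.0 bubble -27.0..13.6 n 55 mean -1.1 mm/px 2.09
[0.44317694 0.21939926 0.08490369] [ -2.30858382 -10.75822112  11.44396335] [-1.03904978  0.23586898  0.05243493]
```

View pics/m1.png

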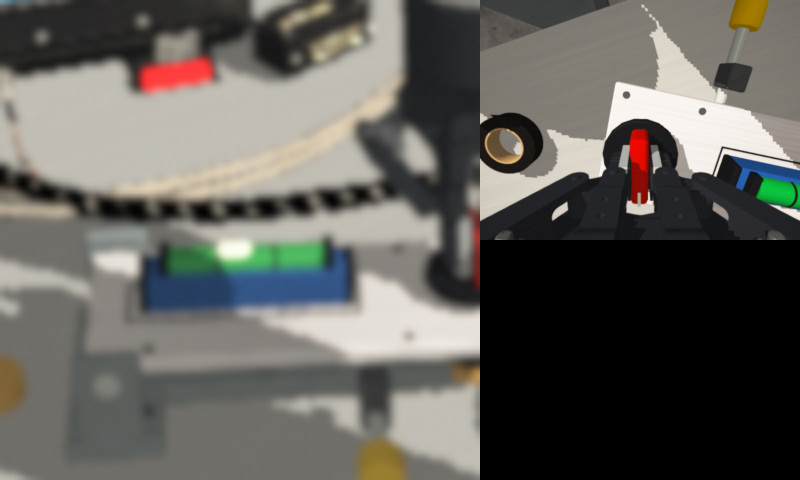

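The bubble, at about 235 between the vial ends 165 and 328 of the crop, is already past centre on the pivot side. That means the foot may not be bedded, and the thin disc could be under it. I'll check the disc thickness by projection.

Run:
```python
from h import *
import pickle
cs=pickle.load(open('c0.pkl','rb'));c=cs['scene'];im=c['image']
b=cv2.resize(im[235:335,160:320],None,fx=5,fy=5,interpolation=cv2.INTER_CUBIC)
t=np.linspace(0,2*np.pi,60)
F=PLACE-.125*Y
def ext(C,h):
    p=[]
    for z in(0,h):
        for a in t:p.append((proj(c,[C[0]+.02*np.cos(a),C[1]+.02*np.sin(a),z])-[160,235])*5+2)
    p=np.array(p);return p.min(0).round(),p.max(0).round()
for nm,C in(('spare',[.5732,.4509]),('foot',F)):
  for h in(.0045,.0135):print(nm,h,*ext(C,h))
h=cv2.cvtColor(b,cv2.COLOR_BGR2HSV);m=((abs(h[...,0].astype(int)-19)<7)&(h[...,1]>110)).astype('uint8')
n,l,st,ce=cv2.connectedComponentsWithStats(m);print(st[1:][st[1:,4]>300])
s=env.state();print(s['time'],s['ft_force'],s['eef_pos'])
```

```text
spare 0.0045 [ 23. 309.] [120. 374.]
spare 0.0135 [ 20. 292.] [120. 374.]
foot 0.0045 [638. 271.] [728. 333.]
foot 0.0135 [638. 255.] [728. 333.]
[[ 649  277   71   50 2949]
 [  21  297   94   73 5419]
 [ 532  354   53   69 3095]]
18.45 [ -2.30858382 -10.75822112  11.44396335] [0.44317694 0.21939926 0.08490369]
```

There has been no force kink and the plate can go past level, so it is the thin disc and the foot must go clockwise. I'll rise 2 mm, relieve the side load and turn clockwise.

arm_command(
  twist=[
    [0,0,0],
    [0,0,4],
    [0,0,9],
    [0,0,14],
    [0,0,20],
    [0,0,26],
    [0,0,32],
    [0,0,38],
    [0,0,38],
    [0,0,38],
    [0,0,38],
    [0,0,38],
  ],
  translation=[
    [0,-0.1,-0.1],
    [0,-0.15,-0.2],
    [0,-0.15,-0.2],
    [0,-0.15,-0.2],
    [0,-0.15,-0.2],
    [0,-0.15,-0.2],
    [0,-0.15,-0.2],
    [0,-0.15,-0.2],
    [0,-0.15,-0.2],
    [0,-0.15,-0.2],
    [0,-0.15,-0.2],
    [0,-0.15,-0.2],
  ],
  claw=[-1,-1,-1,-1,-1,-1,-1,-1,-1,-1,-1,-1],
)

```text
time: 19.65
eef_pos: [0.4435, 0.2197, 0.0872]
ee_rot: [[-0.569, 0.822, -0.004], [0.822, 0.569, -0.002], [0.001, -0.004, -1.0]]
ft_force: [-3.7, -0.4, 8.3]
grip_width: 0.0117
grip_force: 30.1
```

```bash
cat > q.py <<'E'
from h import *
import bub,sys
bub.bub('scene',sys.argv[1]);s=env.state();print(s['time'],s['eef_pos'],s['ft_force'],s['wrist_torque'],s['qpos'][5])
im=cv2.imread('pics/'+sys.argv[1])[230:285,150:350].astype(int)
# column profile on the vial: brightness and paleness
hs=cv2.cvtColor(im.astype('uint8'),cv2.COLOR_BGR2HSV)
pale=((hs[...,1]<110)&(hs[...,2]>150))[5:28]; col=pale.sum(0); x=np.nonzero(col>2)[0]
g=((hs[...,0]>45)&(hs[...,0]<85)&(hs[...,1]>100)).sum(0);xg=np.nonzero(g>5)[0]
print('bubble cols',x.min()+150 if len(x) else None,x.max()+150 if len(x) else None,'vial',xg.min()+150,xg.max()+150,'wmean',(col*np.arange(len(col))).sum()/max(col.sum(),1)+150)
E
python3 q.py s2.png
```

```text
scene vial -42.9..40.9 mid -1.0 bubble -13.5..13.4 n 45 mean 1.6 mm/px 2.09
19.7 [0.44350153 0.21966621 0.08720447] [-3.427138    0.36564988  8.99086434] [ 0.46075235  0.38023206 -0.0932384 ] -8.542711538705172
bubble cols 201 349 vial 164 326 wmean 256.3501385041551
```

```bash
cat > q.py <<'E'
from h import *
c=snap('scene');s=env.state();print(s['time'],s['eef_pos'].round(4) if hasattr(s['eef_pos'],'round') else s['eef_pos'],np.round(s['ft_force'],1),round(s['qpos'][5],1))
p=proj(c,PLACE+[0,0,.03]);x,y=p.astype(int);x0,y0=max(x-60,0),max(y-60,0)
im=c['image'];h=cv2.cvtColor(im,cv2.COLOR_BGR2HSV)
u0,u1=x0+38,x0+86
for v in range(y0+60,y0+68):print(v-y0,' '.join('%3d'%k for k in h[v,u0:u1,1]))
E
python3 q.py; python3 -c "
import cv2,numpy as np
h=cv2.cvtColor(cv2.resize(cv2.imread('pics/s1.png'),(120,120),interpolation=cv2.INTER_AREA),cv2.COLOR_BGR2HSV)
for v in range(60,68):print(v,' '.join('%3d'%k for k in h[v,38:86,1]))"
```

```text
19.75 [0.4435 0.2197 0.0872] [-2.7 -0.6  8.1] -8.5
60  12  14  13  13  19  19  21  23  26  28  32  36  36  33  32  28  26  26  24  19  19  19  19  18  19  33  42  48  51  50  48  52  59  66  71  75  77  79  83  89  92  95  95  65   9  10   7   2
61  12  12  13  33  42  46  47  49  51  61  69  79  86  80  71  56  42  35  21  16  14  14  13  11  16  37  68  94 107 106 101 107 116 122 126 128 128 130 133 136 136 138 132 107  54  63  60  47
62   5   6  13  77  99 101 102 103 109 113 118 126 131 128 123  97  61  43  23  16  14  14  13  12  20  49  88 132 143 142 139 142 144 146 146 147 147 147 148 148 148 147 143 121 101 124 124 115
63  15  13  24 109 137 142 145 143 144 145 145 148 147 145 143 123  79  60  41  29  27  28  29  32  47  76 115 144 148 147 143 145 147 149 148 148 148 148 148 148 149 147 142 119 121 147 151 149
64  61  53  46 123 144 146 147 148 147 147 147 148 147 146 145 132 109  87  78  69  67  69  73  78  89 113 137 147 147 145 142 144 147 148 147 147 148 148 148 148 147 146 141 113 126 149 155 152
65 126 112  85 123 139 144 147 143 144 144 147 144 144 144 140 136 133 128
[... 1370 characters left out ...]
 53  52  53  59  74  99 130 146 148 149 147 145 145 146 148 149 147 147 147 148 149 148 147 143 124 112 141 153 152
65 129 125  95 118 137 146 143 144 144 144 147 144 145 146 145 129 105  93  91  91  91  95 103 118 134 144 148 149 147 146 144 143 146 146 146 146 146 146 147 147 146 145 142 123 120 146 152 152
66 153 138 101 118 137 142 142 143 143 143 145 145 146 145 143 141 131 133 134 134 133 136 139 142 146 147 147 145 146 143 139 139 143 143 142 142 143 143 143 143 141 139 132 124 135 147 155 153
67 149 139 114 108 137 141 141 139 141 143 141 140 141 139 140 136 135 138 140 140 140 140 139 139 138 137 138 139 135 134 136 135 131 132 133 137 137 138 136 136 140 142 143 149 152 154 157 156
```

The bubble is centred at column 20.7, against 23 ± 2.5 for centred. I'll rise 1.5 mm and keep turning clockwise until the foot beds.

arm_command(
  twist=[
    [0,0,3],
    [0,0,6],
    [0,0,9],
    [0,0,12],
    [0,0,15],
    [0,0,18],
    [0,0,18],
  ],
  translation=[
    [0,0,-0.05],
    [0,0,-0.1],
    [0,0,-0.15],
    [0,0,-0.15],
    [0,0,-0.15],
    [0,0,-0.15],
    [0,0,-0.15],
  ],
  claw=[-1,-1,-1,-1,-1,-1,-1],
)

```text
time: 20.45
eef_pos: [0.4438, 0.2199, 0.0887]
ee_rot: [[-0.286, 0.958, -0.003], [0.958, 0.286, -0.001], [-0.0, -0.003, -1.0]]
ft_force: [-2.3, 1.2, 7.6]
grip_width: 0.0114
grip_force: 29.8
```

arm_command(
  twist=[
    [0,0,3],
    [0,0,6],
    [0,0,9],
    [0,0,9],
    [0,0,9],
  ],
  translation=[
    [0,0,0],
    [0,0,0],
    [0,0,0],
    [0,0,0],
    [0,0,0],
  ],
  claw=[-1,-1,-1,-1,-1],
)

```text
time: 20.95
eef_pos: [0.4438, 0.2199, 0.0887]
ee_rot: [[-0.134, 0.991, -0.003], [0.991, 0.134, -0.001], [-0.001, -0.003, -1.0]]
ft_force: [-1.7, 1.8, 6.8]
grip_width: 0.0118
grip_force: 29.8
```

```bash
sed -i 's/range(y0+60,y0+68)/range(y0+61,y0+64)/' q.py; python3 q.py
```

```text
21.0 [0.4438 0.2199 0.0887] [-1.2 -0.1  6.7] 18.5
61  10   9  13  32  44  48  54  59  61  64  79  89  90  79  73  70  77  78  62  45  23  16  13  12  11  10  14  35  70 100 117 124 130 132 135 137 138 140 142 144 143 142 137  98  75  89  96  84
62   0   3  25  82 101 104 108 115 114 119 126 131 131 127 122 123 128 122  87  59  31  20  17  16  15  16  24  52  85 123 140 144 147 149 148 149 149 149 149 149 149 149 143 116 110 134 142 137
63  23  23  41 121 138 143 143 144 144 144 144 146 146 145 144 142 142 139 117  81  57  42  37  36  38  44  59  82 115 137 141 145 147 149 149 148 149 147 148 148 148 147 142 115 121 147 154 150
```

The bubble is centred at 23. I'll keep turning at this height until the force rises.

arm_command(
  twist=[
    [0,0,3],
    [0,0,6],
    [0,0,9],
    [0,0,9],
  ],
  translation=[
    [0,0,0],
    [0,0,0],
    [0,0,0],
    [0,0,0],
  ],
  claw=[-1,-1,-1,-1],
)

```text
time: 21.4
eef_pos: [0.444, 0.22, 0.0892]
ee_rot: [[0.024, 1.0, -0.003], [1.0, -0.024, -0.001], [-0.001, -0.003, -1.0]]
ft_force: [-3.5, 1.6, 12.2]
grip_width: 0.0114
grip_force: 30.7
```

arm_command(
  twist=[
    [0,0,3],
    [0,0,6],
    [0,0,9],
    [0,0,9],
  ],
  translation=[
    [0,0,0],
    [0,0,0],
    [0,0,0],
    [0,0,0],
  ],
  claw=[-1,-1,-1,-1],
)

```text
time: 21.8
eef_pos: [0.4441, 0.2201, 0.0898]
ee_rot: [[0.18, 0.984, -0.002], [0.984, -0.18, -0.001], [-0.001, -0.002, -1.0]]
ft_force: [-4.3, -0.4, 20.9]
grip_width: 0.0113
grip_force: 31.9
```

The foot is bedded, with the force rising to 21 N. I'll ease back slightly and press a touch lower, then check.

arm_command(
  twist=[
    [0,0,-3],
    [0,0,-6],
    [0,0,-7],
    [0,0,-7],
    [0,0,-7],
    [0,0,-7],
    [0,0,-7],
    [0,0,-7],
    [0,0,-7],
    [0,0,-7],
    [0,0,-7],
    [0,0,-7],
  ],
  translation=[
    [0,0,0],
    [0,0,0.02],
    [0,0,0.04],
    [0,0,0.04],
    [0,0,0.04],
    [0,0,0.04],
    [0,0,0.04],
    [0,0,0.04],
    [0,0,0.04],
    [0,0,0.04],
    [0,0,0.04],
    [0,0,0.04],
  ],
  claw=[-1,-1,-1,-1,-1,-1,-1,-1,-1,-1,-1,-1],
)

```text
time: 23.0
eef_pos: [0.444, 0.22, 0.0892]
ee_rot: [[0.057, 0.998, -0.002], [0.998, -0.057, -0.001], [-0.001, -0.002, -1.0]]
ft_force: [-4.5, -0.6, 19.8]
grip_width: 0.0114
grip_force: 31.6
```

```bash
python3 q.py
python3 - <<'E'
from h import *
c=snap('scene');cv2.imwrite('pics/f.png',cv2.resize(c['image'][200:330,150:350],None,fx=4,fy=4,interpolation=cv2.INTER_CUBIC))
E
```

```text
23.05 [0.444  0.22   0.0892] [-4.5 -1.1 19.8] 29.4
61   8  10  14  39  47  54  57  61  63  71  84  94 102 106 105  96  91  92  83  63  41  21  14  12  12  11  12  18  44  71 108 129 135 137 137 141 142 142 144 144 146 144 139 103  97 102 101  88
62   0   7  35  89 104 110 115 116 120 124 127 132 135 137 139 136 137 138 125  85  54  27  18  17  18  20  22  33  63  92 130 145 147 149 148 148 149 149 148 149 149 147 143 118 119 140 144 139
63  20  28  49 121 141 143 146 144 144 145 147 146 147 147 145 144 146 147 141 111  77  53  42  41  44  50  57  72  93 120 137 146 147 148 149 147 147 148 147 147 149 147 144 118 124 149 154 149
```

View pics/f.png

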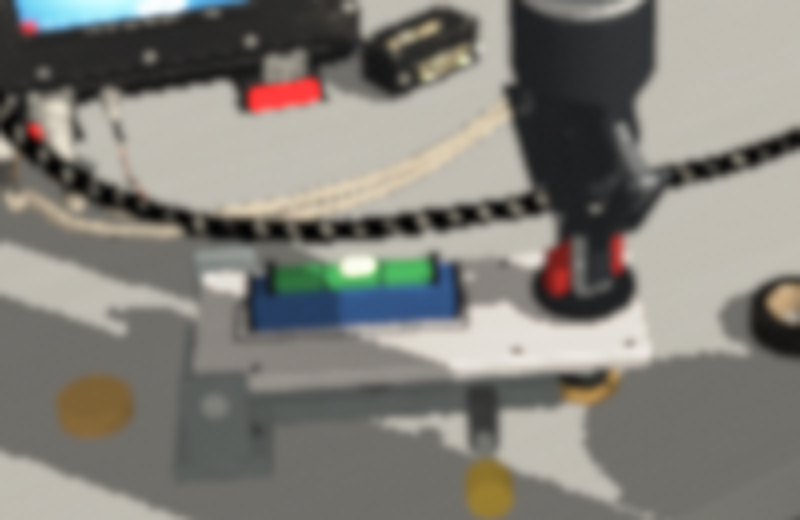

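The bubble at column 358 is about 2 mm off the vial's centre at 354.5, which is within limits. I'll make one small trim and settle.

arm_command(
  twist=[
    [0,0,-2],
    [0,0,-4],
    [0,0,-6],
    [0,0,-6],
    [0,0,-6],
    [0,0,-6],
    [0,0,-6],
    [0,0,-6],
    [0,0,-6],
    [0,0,-6],
    [0,0,-6],
    [0,0,-6],
  ],
  translation=[
    [0,0,0.02],
    [0,0,0.04],
    [0,0,0.06],
    [0,0,0.06],
    [0,0,0.06],
    [0,0,0.06],
    [0,0,0.06],
    [0,0,0.06],
    [0,0,0.06],
    [0,0,0.06],
    [0,0,0.06],
    [0,0,0.06],
  ],
  claw=[-1,-1,-1,-1,-1,-1,-1,-1,-1,-1,-1,-1],
)

```text
time: 24.3
eef_pos: [0.4439, 0.2199, 0.0887]
ee_rot: [[-0.047, 0.999, -0.003], [0.999, 0.047, -0.001], [-0.001, -0.003, -1.0]]
ft_force: [-6.0, -0.4, 21.2]
grip_width: 0.0113
grip_force: 31.9
```

```bash
python3 q.py
```

```text
24.35 [0.4439 0.2199 0.0887] [-5.9  0.  21.1] 23.5
61  10   9  13  32  47  49  52  57  61  67  79  91  91  85  77  73  78  77  63  46  23  16  13  12  11  10  15  36  72 102 119 124 129 132 135 136 138 139 142 142 143 143 137  99  75  89  94  81
62   2   3  24  86 100 105 108 114 116 118 124 132 134 133 131 128 130 122  86  60  31  20  16  16  15  16  25  52  85 125 140 143 147 147 148 148 148 148 148 149 149 147 143 118 110 134 142 137
63  20  26  46 117 138 140 143 146 147 144 145 145 148 147 145 142 142 141 118  80  58  42  37  37  39  45  59  83 115 137 142 144 147 149 149 148 147 149 148 147 148 148 141 114 123 148 153 150
```

The bubble is centred (columns 18–28, centre 23), with 21 N pressing down. I'm handing in.

```bash
python3 -c "
from station import env
print(env.hand_in())"
```

```text
the job is handed in; nothing more can be done
None
```

I handed the job in at about 24 s; the hand-in returned no verdict. By my readings, the lock was pulled out about 30 mm, the level was released in the outline, and the knob was gripped and pressed with 21 N on the thin disc with the bubble centred.

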